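# Close the grip clamp with its wing nut

## Robot

A 7-joint arm with a two-finger parallel gripper is mounted at the origin on a cart in front of the work surface, level with it; the furniture and walls round the work are solid. World frame = base frame: x ahead of the robot, y to its left, z up, the work surface at z = 0. Lengths are in mm, angles in rad, forces in N, time in s.
With the tool pointing down it reaches from about 400 to 875 mm from the base axis. Payload 4.4 kg.
Tool frame: the origin (TCP) lies midway between the tips of the shut fingers; the grasp point (between the pads) lies behind it (ctrl.grip_point_offset is the x of the grasp point in the tool frame, in mm); x points along the fingers, z is the direction in which the jaws open and shut, and the axes are right-handed (so a half turn about x gives the same grasp; the last joint's range is limited). The gripper opens to 85 mm and grips with 20 to 120 N. Pads are 22 mm wide; open, the fingers measure 114 mm over their backs; the gripper's body (76 mm by 85 mm) begins 54 mm behind the grasp point. The pads swing forward as they close: fully open they stand 13 mm farther back than shut.
Start: joints at [-1.203, 0.628, 0.038, 1.517, -0.027, 0.996, -0.02], TCP at [273.188, 589.819, 231.313] pointing down, gripper open.
Joint ranges: [-3.06, 3.06], [-0.37, 2.12], [-1.25, 1.32], [0.18, 2.47], [-1.1, 4.24], [0.23, 1.98], [-2.94, 2.94]. Speed limits (rad/s): [2.57, 2.57, 3.14, 3.14, 3.14, 3.14, 3.14].

## Interface

Orientations are given as [roll, pitch, yaw] about the fixed x, y, z axes, in that order (R = Rz(yaw) Ry(pitch) Rx(roll)).
In Python, from cell import status, eyes, ctrl gives the robot as it stands. The module is installed in compiled form; this text tells all that it offers.
- The arm moves only by the tool apply_moves, never from a script. Its argument "targets" is a list of rows, each a list of 3 entries, a list of its own where there are three numbers: the shift along the tool's x, y, z in mm, then the turn about the tool's x in degrees, then the finger opening in mm, from 0 to 85.4. In form: [[[dx, dy, dz], roll, claw], ...]. A call has 1 to 10 rows; each row shifts and turns the pose as measured when the row begins, along the tool's axes as they then stand; what a row does not reach is not made up. A row lasts 1/8 s, in which the tool goes at most 62.5 mm and 10.7 degrees, less where a joint would pass 70% of its speed; a pose out of reach is approached as far as the arm can. A call is refused whole if a number of a shift passes 62.5 or a number of a turn 10.7, either way. A call with a gripper value outside its range is refused whole. The fingers move at their own pace and stop on an object; the grip force is fixed at half the most. Time passes only in rows, so rows that do not move let the fingers close. It gives the time, the measured TCP pose, the force and the opening at its end, in the units of the state.
- status.read_state(): the state, without advancing time (a new reading comes with each control period).
- eyes.get_image(name): name is "scene" or "top" or "wrist"; returns (picture, depth): 420x560x3 uint8, blue, green, red; 420x560 float32, mm along the optical axis (not along the pixel's ray), 0 where there is no reading.
- eyes.camera_params(name): a dict with "fx", "fy", "cx", "cy" (pixels), "R" (3x3) and "t" (3): a world point X has camera coordinates R X + t. Camera axes: x right, y down, z forward; pixel columns grow to the right and rows downward; lengths in mm; the calibration is good to about 2 mm. A picture is of the moment at which its call begins: read the wrist's pose just before it. camera_params takes no time and is no camera call; for the wrist camera it gives the pose at the moment of the call.
- ctrl.finish_job(): hands the job in, once; it reports no verdict.
The state is a dict: "clock": time; "qpos": joint angles; "qd": joint speeds; "tau": joint torques, N m; "eef_pos": TCP position; "tool_rot": TCP orientation; "force": force on the tool from outside, world axes, zero at the start; "torque": the same for the moment, N m; "width": finger opening in mm.
Only numpy, scipy, OpenCV 4.12 (cv2) and the standard library are available. Lean on these libraries where they do the work, as an engineer would, in place of code of your own. Each camera call takes 0.05 s, during which the arm holds its last target.

## Task

A steel machine grip lies in the channel of the blue bench clamp, under a keeper bar that is still up. Close the clamp by pushing the wings of the brass wing nut round clockwise (seen from above) with fingertip strokes, one after another, until the nut stops and the bar sits fully down on its two shoulders. Push lightly and never pinch the nut, leave the grip lying in its channel, leave the things standing around where they are, and take the hand away at the end.

Things in the scene. Friction and masses are not known exactly. Their poses are not given: they have to be found in the camera images.
- clamp: Bench clamp, fixed; origin: centre of its underside, on the table. Dark foot plate 128 (x) x 84 (y) x 8 mm; blue block 96 x 56 mm, 22 mm high, with a 24 mm channel along y, floor at 13 mm. A threaded rod (10 mm thick, top 74 mm above the table) stands at x = -29 mm, the guide pin at x = +29 mm, y = 0, on shoulders 34 mm above the table. Yaw within 0.4 rad; the pin is on the far side from the robot.
- guide_pin_top (a point): Top centre of the guide pin, a plain vertical pin 10 mm thick, 58 mm from the nut's axis, top 86 mm above the table. It bars a finger from circling right round the nut: strokes go on the side away from the pin.
- keeper (a joint): Travel in m of the aluminium keeper bar (86 x 24 x 8 mm, on rod and pin, across the channel); grows as the bar goes down: 0.0086 = fully down on the shoulders (bar 34 to 42 mm above the table), 0 = 8.6 mm higher. Driven only by the nut, 1.3 mm a radian.
- wing_nut (a joint): Angle of the wing nut in rad, grows as it turns clockwise seen from above (tightening); it stops dead at 6.6 (bar home) and starts anywhere from 1.4 to 3.2. It turns stiffly (0.05 N m, about 2 N at the wings) and stays where it is left. At value q the +x wing points q rad clockwise from the clamp's +x.
- nut_center (a point): On the brass wing nut's axis at mid height of the wings, z up; 17 mm above the top of the keeper bar and sinking with it (59 mm above the table when home). Hub 22 mm across; two upright flat wings 7 mm thick along this frame's +x and -x, out to 34 mm from the axis, round-ended, from 12 mm below to 12 mm above this point (near the hub, 11 mm below to 3 mm above).
- wing_leading: The half of the wings' thickness (3.5 mm) that goes first when the nut turns clockwise: the -y side of the +x wing, the +y side of the -x wing. Origin on the nut's axis at the top of the keeper bar; axes as nut_center. Pressing it together with the other half is a pinch.
- wing_trailing: The other half of the two wings, whose faces are pushed to turn the nut clockwise: the +y side of the +x wing and the -y side of the -x wing. Same origin and axes.
- grip_mid (a point): Centre of the bright steel machine grip, a knurled tube 21 mm thick and 62 mm long along its y, lying in the clamp's channel along the clamp's y.
- grip_steel: The same steel grip; origin at the middle of its underside.
- ink_amber: Small black bottle with amber label and blue spout, 29 mm wide, 86 mm high, standing near the clamp; origin under its centre. Leave alone.
- ink_orange: Small white bottle with orange label, 29 mm wide, 96 mm high, standing near the clamp; origin under its centre. Leave alone.
- jar_petrol: Low jar with a red lid, 63 mm wide, 55 mm high, standing near the clamp; origin under its centre. Leave alone.
- cup_rinse: White cup, 65 mm wide, 70 mm high; origin under its centre. Leave alone.
- marker_violet: Violet and white marker pen lying on the surface, 135 mm long (its y), 12 mm thick; origin under its middle. Leave alone.
- grip_black: Dark machine grip lying loose on the surface, 62 mm long (its y), 21 mm thick; origin under its middle. Leave alone.

How it is judged:
By the outcome, as a careful person would: the job done as asked, in the order asked, and still so for the second after the job is handed in, with the robot touching nothing.
It also fails if it takes over 72 s, if anything falls off the work surface, if the arm or the gripper's body presses on something with over 40 N, if the wrist force passes 120 N, or if a joint passes its speed limit or range.

## Working session

There is one attempt and no reset: what is moved stays moved. The work goes in short steps, Python scripts to look and compute and a tool call to move; the robot and the scene stay as the last step left them, time stands still between calls to the robot, and variables do not carry over. Pictures are saved under pics/ and viewed, and the job is handed in when it is done.

Besides the shell and the picture viewer there is one more tool, called after "Call:" as a command line: name --argument value ..., lists and objects as JSON in quotes. apply_moves: Moves the arm, as the interface text tells. Its arguments: {"type":"object","properties":{"targets":{"type":"array"}},"required":["targets"]}

```bash
mkdir -p pics; python3 - <<'E'
from cell import status, eyes, ctrl
import cv2
print(status.read_state()); print(ctrl.grip_point_offset)
for n in ("scene","top"):
    im,d=eyes.get_image(n); cv2.imwrite(f"pics/{n}0.png",im)
    import numpy as np; np.save(f"pics/{n}0.npy",d)
    print(n,eyes.camera_params(n))
E
```

```text
{'clock': 0.0, 'qpos': array([-1.20278413,  0.62934967,  0.0384669 ,  1.51838037, -0.02702478,
        0.99632984, -0.01998494]), 'qd': array([-0.00032689,  0.00082974,  0.00173711, -0.00127764,  0.0014766 ,
        0.0012361 ,  0.00014781]), 'tau': array([-3.06420116e-04, -5.63412058e+01,  1.22580808e+00, -1.93452877e+01,
        1.09119981e-02,  1.03437810e-02, -3.10578025e-05]), 'eef_pos': array([272.92687372, 589.21541595, 230.38331722]), 'tool_rot': array([-3.13118005,  1.56884774, -1.99421481]), 'force': array([ 0.45094509,  0.14241309, -0.75449773]), 'torque': array([-0.01602576,  0.0169318 , -0.01973306]), 'width': 85.72229822258141}
-18.700000000000003
scene {'fx': 533.2478479465049, 'fy': 533.2478479465049, 'cx': 276.84509141520397, 'cy': 214.20491967331694, 'R': array([[ 0.72607231, -0.68745386, -0.01503926],
       [-0.52535345, -0.54048894, -0.65717232],
       [ 0.4436471 ,  0.48505556, -0.75359031]]), 't': array([-426.86674598,  331.47253164, 1039.41777516])}
top {'fx': 467.04747519159855, 'fy': 467.04747519159855, 'cx': 278.63251946139314, 'cy': 210.71813299033215, 'R': array([[ 0.02469555, -0.99969153, -0.00264003],
       [-0.994043  , -0.02427542, -0.10625071],
       [ 0.10615385,  0.00524822, -0.99433587]]), 't': array([ -38.84398066,  545.46380669, 1037.05056647])}
```

View pics/scene0.png

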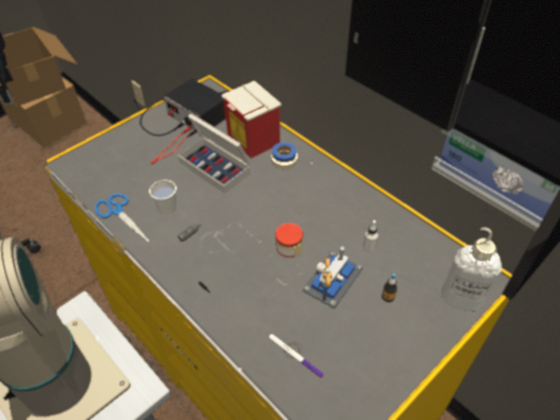

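View pics/top0.png

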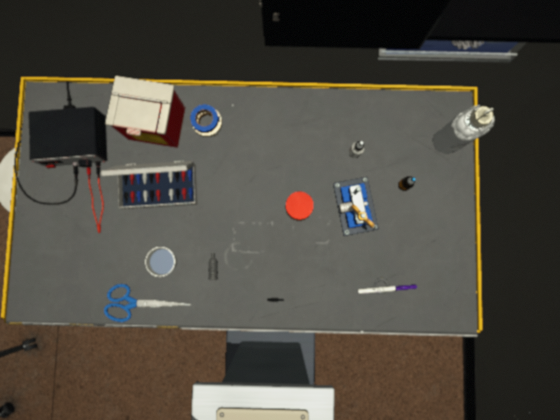

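The scene view shows the clamp at about (333,277), with the jar at (289,238), bottles at (372,235) and (390,288), and the pen at (296,355). In the top view the clamp is at (357,205), with brass wings near (350–375, 205–225). Next I enlarge and measure.

```bash
cat > h.py <<'E'
import numpy as np, cv2
from cell import status, eyes, ctrl
def ray(cp,u,v):
    R=np.array(cp["R"]);t=np.array(cp["t"])
    c=-R.T@t; d=R.T@np.array([(u-cp["cx"])/cp["fx"],(v-cp["cy"])/cp["fy"],1.0]); return c,d
def onplane(cp,u,v,z):
    c,d=ray(cp,u,v); return c+d*(z-c[2])/d[2]
def proj(cp,X):
    p=np.array(cp["R"])@np.array(X,float)+cp["t"]; return [cp["fx"]*p[0]/p[2]+cp["cx"],cp["fy"]*p[1]/p[2]+cp["cy"]]
def tri(obs):
    A=np.zeros((3,3));b=np.zeros(3)
    for cp,u,v in obs:
        c,d=ray(cp,u,v);d=d/np.linalg.norm(d);P=np.eye(3)-np.outer(d,d);A+=P;b+=P@c
    X=np.linalg.solve(A,b)
    return X,[np.linalg.norm(np.cross(X-ray(*o)[0],ray(*o)[1]/np.linalg.norm(ray(*o)[1]))) for o in obs]
E
python3 - <<'E'
from h import *
s=cv2.imread("pics/scene0.png");t=cv2.imread("pics/top0.png")
cv2.imwrite("pics/cr0.png",np.hstack([cv2.resize(s[230:310,290:370],(400,400),interpolation=2),cv2.resize(t[165:245,315:395],(400,400),interpolation=2)]))
cp=eyes.camera_params("top")
for n,u,v,z in [("clamp",357,205,30),("jar",300,206,55),("amber",408,182,86),("orange",359,148,96),("pen",388,289,6),("cup",160,261,70),("blackgrip",275,300,10)]:
    print(n,onplane(cp,u,v,z).round())
E
```

```text
clamp [ 564. -204.   30.]
jar [555. -73.  55.]
amber [ 610. -305.   86.]
orange [ 680. -197.   96.]
pen [ 375. -280.    6.]
cup [426. 229.  70.]
blackgrip [344. -22.  10.]
```

View pics/cr0.png

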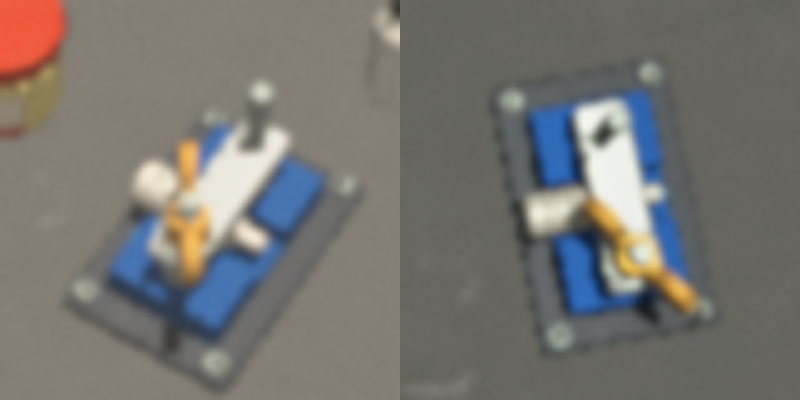

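The enlarged view shows the nut axis in the top view at about (362,215). The wings run from lower right to upper left, and the clamp yaw is about +0.2. Next I work out the tool axes and bring the wrist camera over.

```bash
cat >> h.py <<'E'
from scipy.spatial.transform import Rotation as Ro
def pose():
    s=status.read_state(); return np.array(s["eef_pos"]),Ro.from_euler("xyz",s["tool_rot"]).as_matrix(),s
def totool(world,roll=0):
    p,R,s=pose(); return R.T@(np.array(world)-p)
E
python3 - <<'E'
from h import *
p,R,s=pose(); print(p,R.round(3)); print(totool([490,-212,260]))
cp=eyes.camera_params("wrist"); c=-np.array(cp["R"]).T@cp["t"]; print(c,np.array(cp["R"]).round(2),cp["fx"])
print("cam offset in tool",R.T@(c-p), (np.array(cp["R"])@R).round(2))
E
```

```text
[272.92718754 589.28941806 230.45588718] [[-0.001 -0.907  0.42 ]
 [-0.002  0.42   0.907]
 [-1.    -0.    -0.002]]
[ -28.39448905 -533.77278457 -635.87621394]
[203.12030246 620.42209907 373.11906185] [[ 0.42  0.91 -0.  ]
 [ 0.87 -0.4   0.3 ]
 [ 0.27 -0.13 -0.95]] 357.7300514062765
cam offset in tool [-142.66320562   76.42264278   -1.34754249] [[-0.   -0.    1.  ]
 [-0.3  -0.95 -0.  ]
 [ 0.95 -0.3   0.  ]]
```

Call:
apply_moves --targets '[[[-2,-38,-41],0,0],[[-2,-38,-41],0,0],[[-2,-38,-41],0,0],[[-2,-38,-41],0,0],[[-2,-38,-41],0,0],[[-2,-38,-41],0,0],[[-2,-38,-41],0,0]]'

```text
clock: 0.98
eef_pos: [394.9, 210.0, 241.9]
tool_rot: [2.681, 1.567, -2.456]
force: [0.6, 0.2, 0.6]
width: 0.1
```

Call:
apply_moves --targets '[[[0,-38,-41],0,0],[[0,-38,-41],0,0],[[0,-38,-41],0,0],[[0,-38,-41],0,0],[[0,-38,-41],0,0],[[0,-38,-41],0,0],[[0,0,0],0,0]]'

```text
clock: 1.85
eef_pos: [503.5, -124.0, 241.9]
tool_rot: [-3.134, 1.566, -1.995]
force: [0.1, 0.0, -0.1]
width: 0.0
```

```bash
python3 - <<'E'
from h import *
p,R,s=pose(); print(s["clock"],p,R.round(3),s["qpos"].round(2))
cp=eyes.camera_params("wrist"); im,d=eyes.get_image("wrist"); cv2.imwrite("pics/w1.png",im); np.savez("pics/w1.npz",d=d,**cp)
print(proj(cp,[533,-212,65]))
E
```

```text
1.85 [ 503.52686874 -123.97503687  241.91111449] [[-0.002 -0.908  0.418]
 [-0.004  0.418  0.908]
 [-1.    -0.    -0.004]] [ 0.08  0.43  0.15  1.87 -0.08  0.85  1.41]
[np.float64(212.07607972369817), np.float64(243.49392396800454)]
```

View pics/w1.png

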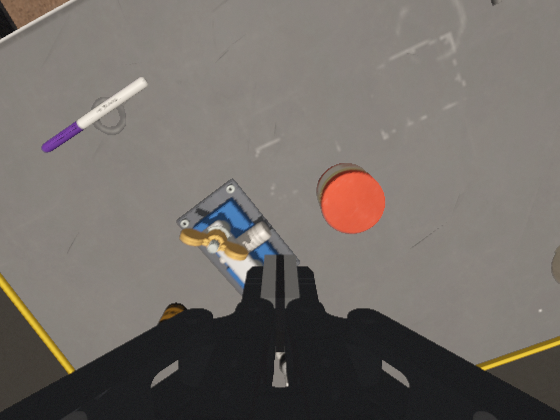

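The wrist view shows the brass wings at about (182–247, 230–260), the hub near (215,243), and the closed finger tips at about (265–298, 255). I move for two closer views.

Call:
apply_moves --targets '[[[15,-30,-20],0,0],[[15,-30,-20],0,0],[[10,-25,-10],0,0],[[0,0,0],0,0]]'

```text
clock: 2.4
eef_pos: [560.3, -195.3, 199.3]
tool_rot: [1.412, 1.564, 2.564]
force: [-0.4, 0.8, -0.8]
width: 0.3
```

```bash
python3 - <<'E'
from h import *
p,R,s=pose(); print(s["clock"],p,s["qpos"].round(2))
cp=eyes.camera_params("wrist"); im,d=eyes.get_image("wrist"); cv2.imwrite("pics/w2.png",im); np.savez("pics/w2.npz",d=d,**cp)
E
```

```text
2.4 [ 560.30205375 -195.33581965  199.34806681] [ 0.2   0.59  0.13  1.71 -0.1   0.85  1.54]
```

View pics/w2.png

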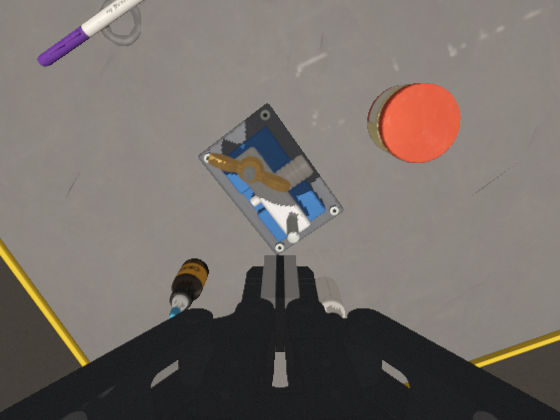

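Call:
apply_moves --targets '[[[0,0,-40],0,0],[[0,0,-40],0,0],[[0,0,-5],0,0],[[0,0,0],0,0]]'

```text
clock: 2.95
eef_pos: [524.7, -263.3, 200.7]
tool_rot: [0.984, 1.558, 2.148]
force: [1.5, 0.8, -0.4]
width: 0.1
```

```bash
python3 - <<'E'
from h import *
p,R,s=pose(); print(s["clock"],p,s["qpos"].round(2))
cp=eyes.camera_params("wrist"); im,d=eyes.get_image("wrist"); cv2.imwrite("pics/w3.png",im); np.savez("pics/w3.npz",d=d,**cp)
E
```

```text
2.95 [ 524.65637219 -263.31239826  200.71119129] [ 0.34  0.58  0.12  1.72 -0.1   0.85  1.68]
```

View pics/w3.png

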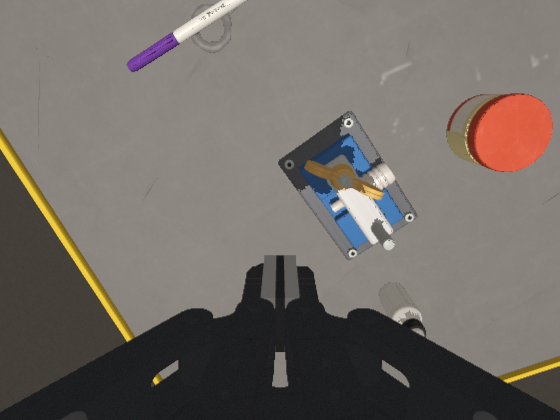

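Both views show the clamp clearly. In w2 the hub is at about (250,172) and the pin top at (293,238). In w3 they are at about (345,178) and (388,244). I triangulate from these.

```bash
cat > meas.py <<'E'
from h import *
def brass(im,roi):
    hsv=cv2.cvtColor(im,cv2.COLOR_BGR2HSV); m=cv2.inRange(hsv,(8,110,60),(28,255,255))
    k=np.zeros_like(m); x0,y0,x1,y1=roi; k[y0:y1,x0:x1]=m[y0:y1,x0:x1]
    return k
def load(n):
    z=np.load(f"pics/{n}.npz"); return cv2.imread(f"pics/{n}.png"),z["d"],{k:z[k] for k in z.files if k!="d"}
E
python3 - <<'E'
from meas import *
out=[]
for n,roi in (("w2",(190,100,350,250)),("w3",(270,110,430,255))):
    im,d,cp=load(n); m=brass(im,roi); ys,xs=np.nonzero(m)
    rr=cv2.minAreaRect(np.c_[xs,ys].astype(np.float32)); print(n,len(xs),rr)
    x0,y0,x1,y1=roi
    v=cv2.resize(im[y0:y1,x0:x1],None,fx=2.5,fy=2.5,interpolation=2); cs,_=cv2.findContours(cv2.resize(m[y0:y1,x0:x1],None,fx=2.5,fy=2.5,interpolation=0),0,1); cv2.drawContours(v,cs,-1,(0,255,0),1)
    out.append(cv2.resize(v,(400,375)))
cv2.imwrite("pics/m1.png",np.hstack(out))
E
```

```text
w2 1090 ((250.23861694335938, 168.87351989746094), (85.51512908935547, 25.52387046813965), 25.820993423461914)
w3 967 ((344.6669006347656, 177.87135314941406), (82.02281188964844, 24.536405563354492), 30.5792236328125)
```

View pics/m1.png

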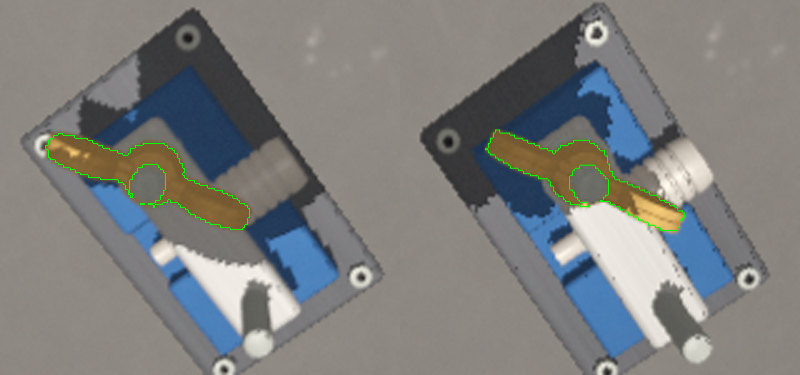

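```bash
python3 - <<'E'
from meas import *
_,_,a=load("w2");_,_,b=load("w3")
f2=lambda x,y:(190+x/2.5,100+y/2.5)
f3=lambda x,y:(270+(x-400)/2.5,110+y/2.586)
P={}
for n,p,q in [("rod",(148,184),(588,184)),("pin",(258,343),(697,349)),("b1",(187,38),(597,33)),("b2",(42,147),(449,141)),("b3",(361,277),(749,278)),("b4",(224,369),(607,370)),
  ("wA",(56,146),(492,140)),("wB",(240,218),(678,219))]:
    X,e=tri([(a,*f2(*p)),(b,*f3(*q))]); P[n]=X; print(n,X.round(1),np.round(e,1))
ang=lambda v:np.degrees(np.arctan2(v[1],v[0]))
print("yaw rodpin",ang(P["pin"]-P["rod"]),np.linalg.norm((P["pin"]-P["rod"])[:2]),"bolts",ang(P["b4"]-P["b2"]),ang(P["b3"]-P["b1"]))
c=(P["b1"]+P["b2"]+P["b3"]+P["b4"])/4; print("centre",c)
print("wing A",ang(P["wA"]-P["rod"]),"B",ang(P["wB"]-P["rod"]),np.linalg.norm((P["wA"]-P["wB"])[:2]), ang(P["wA"]-P["wB"]))
# wing axis from mask centroid line at mid height
y=np.radians(ang(P["b4"]-P["b2"])); print("nut from centre",c[:2]-29*np.array([np.cos(y),np.sin(y)]))
E
```

```text
rod [ 535.3 -211.5   67.3] [0.2 0.2]
pin [ 592.1 -199.2   84.3] [0.4 0.4]
b1 [ 501.6 -184.9   12.3] [0.2 0.2]
b2 [ 514.8 -249.    17.9] [0.1 0.1]
b3 [ 611.7 -160.8   10.4] [0.2 0.2]
b4 [ 625.4 -225.5   10.6] [0.1 0.1]
wA [ 513.1 -234.6   56.9] [0.4 0.4]
wB [ 556.3 -189.3   70.1] [0.1 0.1]
yaw rodpin 12.196217057367601 58.17048712879979 bolts 11.984245922911489 12.323622383799544
centre [ 563.35876991 -205.05372106   12.80585301]
wing A -133.77548324677355 B 46.53700144240793 62.56769048614227 -133.6226503547011
nut from centre [ 534.99083271 -211.07536025]
```

```bash
python3 - <<'E'
from meas import *
im,d,cp=load("w3")
p,R,s=pose()
for u,v in [(280,256),(268,258),(293,258),(268,290),(255,270),(250,275),(310,275),(255,300),(305,300),(245,310)]:
    z=d[v,u]
    if z==0: print(u,v,0);continue
    c,dd=ray(cp,u,v); X=c+dd*z; print(u,v,im[v,u],(R.T@(X-p)).round(1))
E
```

```text
280 256 [30 29 29] [-5.4 10.7 -1.3]
268 258 [92 95 98] [-8.2 11.1 -6.3]
293 258 [93 95 97] [-7.7 10.9  4.1]
268 290 [91 95 96] [-32.7  10.8  -5.5]
255 270 [35 33 32] [-10.5   6.8 -11.6]
250 275 [31 30 31] [-15.1   7.  -13.3]
310 275 [33 32 31] [-14.5   6.7  10.7]
255 300 [32 31 30] [-42.2  12.8  -9.4]
305 300 [32 30 30] [-42.8  13.2   6.6]
245 310 [30 29 29] [-46.2  11.8 -12.3]
```

Measured results:
- **Nut axis:** (535.2, -211.3).
- **Clamp yaw:** 12.1°.
- **Rod to pin:** 58.2 mm, against 58 expected.
- **Wing:** +x wing at −134°, so q ≈ 2.55.
- **Finger:** the shut tip measures ±11 mm in tool y and ±6.5 mm in tool z.

I will push with the tool's +y face, turning the tool along with the wing.

```bash
cat > go.py <<'E'
import sys
from h import *
NUT=np.array([535.2,-211.3])
def need(psi,rad,nrm,z):
    a=np.radians(psi);u=np.array([np.cos(a),np.sin(a)]);n=np.array([-u[1],u[0]])
    T=np.r_[NUT+rad*u+nrm*n,z]; p,R,s=pose()
    ya=np.degrees(np.arctan2(R[1,1],R[0,1])); roll=((ya-(psi-90)+180)%360)-180
    print("t",s["clock"],"tcp",p.round(1),"target",T.round(1),"shift",(R.T@(T-p)).round(1),"roll cw",round(roll,1),"F",s["force"].round(1),"q7",s["qpos"][6].round(2))
    d=p[:2]-NUT; a2=np.radians(ya+90); print("now: psi",round(ya+90,1),"rad",d@[np.cos(a2),np.sin(a2)],"nrm",d@[-np.sin(a2),np.cos(a2)])
if __name__=="__main__": need(*map(float,sys.argv[1:5]))
E
python3 go.py -134 27 22.5 120
```

```text
t 3.0 tcp [ 524.7 -263.2  200.7] target [ 532.6 -246.4  120. ] shift [80.8 -1.5 18. ] roll cw 20.8 F [-0.3 -0.   0.2] q7 1.68
now: psi 246.8 rad 51.82554998894688 nrm 10.872887017753644
```

Call:
apply_moves --targets '[[[20,-1,9],0,0],[[20,-1,9],0,0],[[20,0,0],10.4,0],[[20,0,0],10.4,0],[[0,0,0],0,0]]'

```text
clock: 3.62
eef_pos: [537.8, -234.8, 120.1]
tool_rot: [0.995, 1.555, 1.801]
force: [-0.0, -0.1, 1.1]
width: 0.2
```

```bash
python3 go.py -134 27 22.5 57
```

```text
t 3.625 tcp [ 537.8 -234.8  120.1] target [ 532.6 -246.4   57. ] shift [ 63.   -5.1 -12.5] roll cw 0.2 F [-0.  -0.1  1.1] q7 1.38
now: psi 226.2 rad 15.147269541015115 nrm 18.13702130095766
```

Call:
apply_moves --targets '[[[0,-5,-12.5],0,0],[[0,0,0],0,0]]'

```text
clock: 3.88
eef_pos: [533.7, -247.3, 121.5]
tool_rot: [0.863, 1.556, 1.676]
force: [0.1, 0.3, -0.0]
width: -0.4
```

```bash
python3 go.py -134 27 22.5 57
```

```text
t 3.875 tcp [ 533.7 -247.3  121.5] target [ 532.6 -246.4   57. ] shift [64.5  0.7 -0.7] roll cw 0.6 F [ 0.1  0.3 -0. ] q7 1.41
now: psi 226.6 rad 27.194019911279508 nrm 23.678856068538142
```

Call:
apply_moves --targets '[[[25,0,0],0,0],[[20,0,0],0,0],[[10,0,0],0,0],[[0,0,0],0,0]]'

```text
clock: 4.38
eef_pos: [536.1, -248.6, 68.9]
tool_rot: [0.348, 1.556, 1.163]
force: [0.4, 0.1, 0.4]
width: 0.3
```

```bash
python3 go.py -134 27 22.5 57; python3 - <<'E'
from h import *
im,d=eyes.get_image("wrist"); cv2.imwrite("pics/w4.png",im)
E
```

```text
t 4.375 tcp [ 536.1 -248.6   68.9] target [ 532.6 -246.4   57. ] shift [11.9  4.  -0.9] roll cw 0.7 F [0.4 0.1 0.4] q7 1.43
now: psi 226.7 rad 26.547879964663228 nrm 26.2297734095408
```

View pics/w4.png

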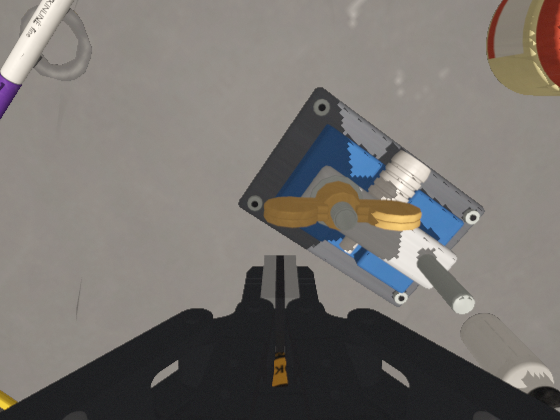

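The view shows the left wing at cols 265–318, row 210, square to the finger at col 280. The tip is on the trailing side with a clear gap. I lower to z≈57 and approach.

Call:
apply_moves --targets '[[[11,0,0],0,0],[[1,4,0],0,0],[[0,3,0],0,0],[[0,0,0],0,0]]'

```text
clock: 4.92
eef_pos: [532.0, -243.8, 58.2]
tool_rot: [0.121, 1.556, 0.936]
force: [1.1, 0.5, 0.2]
width: -0.0
```

```bash
python3 go.py -134 27 14.5 57
```

```text
t 4.925 tcp [ 532.  -243.8   58.2] target [ 526.9 -240.8   57. ] shift [ 1.2  5.8 -1.3] roll cw 0.7 F [1.1 0.5 0.2] q7 1.43
now: psi 226.7 rad 25.879908643104045 nrm 19.930879760612054
```

Call:
apply_moves --targets '[[[1,3,-1],0,0],[[0,2,0],0.5,0],[[0,2.5,-1.2],5,0],[[0,2.5,-1.2],5,0]]'

```text
clock: 5.42
eef_pos: [523.2, -239.7, 57.8]
tool_rot: [0.103, 1.555, 0.729]
force: [0.2, -1.4, -1.2]
width: -0.1
```

```bash
python3 go.py -143 27 14.5 57
```

```text
t 5.425 tcp [ 523.2 -239.7   57.8] target [ 522.4 -239.1   57. ] shift [ 0.7  1.  -0.4] roll cw -1.1 F [ 0.2 -1.4 -1.2] q7 1.31
now: psi 215.9 rad 26.373111337580553 nrm 16.018658056404128
```

Call:
apply_moves --targets '[[[0,3,-1.2],5,0],[[0,3,-1.2],5,0],[[0,2.6,-1.2],5,0],[[0,2.6,-1.2],5,0],[[0,2.6,-1.2],5,0]]'

```text
clock: 6.05
eef_pos: [513.2, -234.1, 58.3]
tool_rot: [0.005, 1.553, 0.176]
force: [0.4, -1.3, 0.1]
width: -0.1
```

```bash
python3 go.py -169 27 14.5 57;python3 - <<'E'
from h import *
im,d=eyes.get_image("wrist"); cv2.imwrite("pics/w5.png",im)
E
```

```text
t 6.05 tcp [ 513.2 -234.1   58.3] target [ 511.5 -230.7   57. ] shift [ 1.3  3.7 -1.1] roll cw -1.2 F [ 0.4 -1.3  0.1] q7 1.01
now: psi 189.8 rad 25.574565639161822 nrm 18.704088777108552
```

View pics/w5.png

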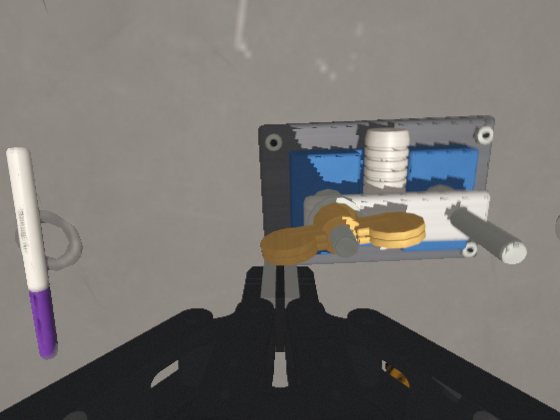

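The wing has turned and the tip is touching it at (280,255). The tool is about 8° ahead of the wing in rotation, so I push more and turn less.

Call:
apply_moves --targets '[[[0,4.5,-1.2],2,0],[[0,4.5,-1.2],3,0],[[0,4,-1.2],4,0],[[0,4,-1.2],5,0],[[0,4,-1.2],5,0]]'

```text
clock: 6.72
eef_pos: [506.1, -215.9, 58.6]
tool_rot: [0.051, 1.55, -0.124]
force: [-0.3, -1.8, -1.3]
width: -0.2
```

```bash
python3 go.py -190 27 14.5 57;python3 - <<'E'
from h import *
im,d=eyes.get_image("wrist"); cv2.imwrite("pics/w6.png",im)
E
```

```text
t 6.725 tcp [ 506.1 -215.9   58.6] target [ 506.1 -220.9   57. ] shift [ 1.6 -4.9  0.8] roll cw -0.0 F [-0.3 -1.8 -1.3] q7 0.76
now: psi 170.0 rad 27.84184298938685 nrm 9.625985593508096
```

View pics/w6.png

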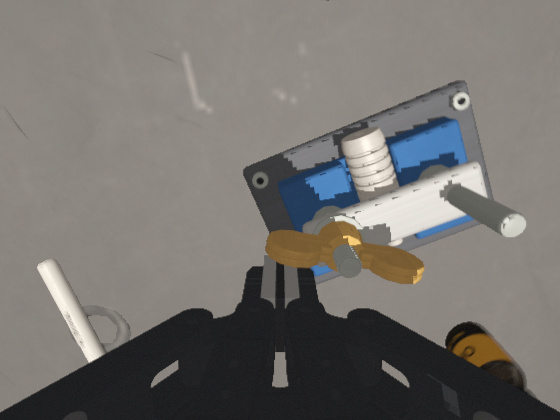

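The wing is now about 12° ahead of the tool, so I turn the tool more over the next rows.

Call:
apply_moves --targets '[[[1,1.5,-1.5],8,0],[[0,2,-1.5],8,0],[[0,3,-1.3],6,0],[[0,3.3,-1.2],6,0]]'

```text
clock: 7.28
eef_pos: [504.2, -204.9, 57.9]
tool_rot: [0.535, 1.55, -0.142]
force: [0.5, -0.9, -1.1]
width: 0.6
```

```bash
python3 go.py -215 27 14.5 57;python3 - <<'E'
from h import *
im,d=eyes.get_image("wrist"); cv2.imwrite("pics/w7.png",im)
E
```

```text
t 7.275 tcp [ 504.2 -204.9   57.9] target [ 504.8 -207.7   57. ] shift [ 0.9 -1.8  2.1] roll cw -3.8 F [ 0.5 -0.9 -1.1] q7 0.4
now: psi 141.2 rad 28.12030505310969 nrm 14.441426007351712
```

View pics/w7.png

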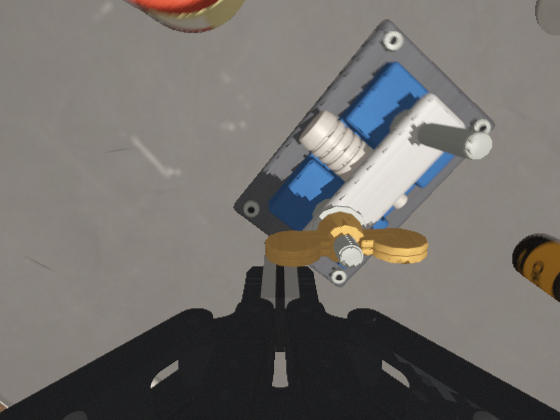

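The wing is square to the finger again at ψ≈−219°. I continue the stroke.

Call:
apply_moves --targets '[[[0,3.3,-1],6,0],[[0,3.3,-1],6,0],[[0,3.3,-1],6,0],[[0,3.3,-1],6,0]]'

```text
clock: 7.82
eef_pos: [509.4, -192.3, 57.5]
tool_rot: [1.005, 1.554, -0.097]
force: [-1.8, -1.3, -0.3]
width: 0.1
```

```bash
python3 go.py -243 27 14.5 57
```

```text
t 7.825 tcp [ 509.4 -192.3   57.5] target [ 510.  -193.8   57. ] shift [ 0.5 -0.1  1.6] roll cw -0.1 F [-1.8 -1.3 -0.3] q7 0.06
now: psi 116.9 rad 28.59433087584704 nrm 14.422262748051411
```

Call:
apply_moves --targets '[[[0,3.2,-0.6],6,0],[[0,3.2,-0.6],6,0],[[0,3.2,-0.6],6,0],[[0,3.2,-0.6],6,0]]'

```text
clock: 8.32
eef_pos: [517.8, -183.6, 56.8]
tool_rot: [1.851, 1.559, 0.329]
force: [-1.9, -1.0, 0.6]
width: 0.1
```

```bash
python3 go.py -267 27 14.5 57;python3 - <<'E'
from h import *
im,d=eyes.get_image("wrist"); cv2.imwrite("pics/w8.png",im)
E
```

```text
t 8.325 tcp [ 517.8 -183.6   56.8] target [ 519.3 -185.1   57. ] shift [-0.2  1.5  1.6] roll cw -0.2 F [-1.9 -1.   0.6] q7 -0.31
now: psi 92.8 rad 28.537373607782527 nrm 16.067362010400075
```

View pics/w8.png

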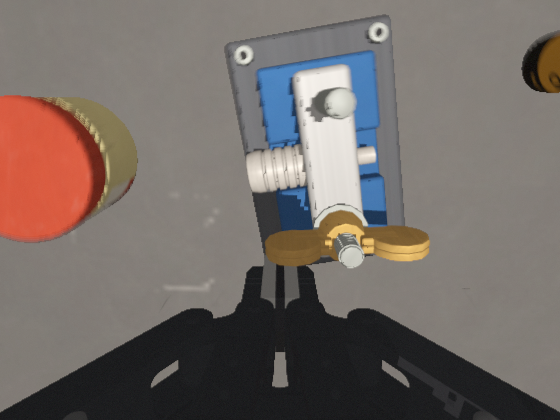

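Stroke 1 is done: ψ≈93°, so q≈4.85. I back off, lift, turn back and go round to the other wing.

Call:
apply_moves --targets '[[[0,-7,0],0,0],[[0,-5,0],0,0],[[-30,0,0],0,0],[[-35,0,0],0,0],[[0,0,0],-10,0],[[0,0,0],-10,0],[[0,0,0],-10,0],[[0,0,0],-10,0],[[0,0,0],-10,0],[[0,0,0],-10,0]]'

```text
clock: 9.62
eef_pos: [500.9, -182.4, 123.9]
tool_rot: [1.117, 1.556, 0.692]
force: [0.2, -0.2, -0.5]
width: -0.3
```

Call:
apply_moves --targets '[[[0,0,0],-10,0],[[0,0,0],-10,0],[[0,0,0],-10,0],[[0,0,0],-10,0],[[0,0,0],-10,0],[[0,0,0],-10,0],[[0,0,0],-10,0],[[0,0,0],-10,0]]'

```text
clock: 10.62
eef_pos: [497.3, -182.5, 126.0]
tool_rot: [-0.36, 1.551, 0.671]
force: [-0.2, -0.4, -0.2]
width: 0.2
```

```bash
python3 go.py -87 27 24 120
```

```text
t 10.625 tcp [ 497.3 -182.5  126. ] target [ 560.6 -237.   120. ] shift [  6.3 -82.2 -14.3] roll cw -34.0 F [-0.2 -0.4 -0.2] q7 1.52
now: psi 239.0 rad -5.18928278652262 nrm -47.302826152781314
```

Call:
apply_moves --targets '[[[0,-40,-7],0,0],[[0,-40,-7],0,0],[[0,0,0],-10,0],[[0,0,0],-10,0],[[0,0,0],-10,0],[[0,0,0],0,0]]'

```text
clock: 11.38
eef_pos: [557.4, -237.7, 127.4]
tool_rot: [-0.883, 1.549, 0.696]
force: [0.3, -0.2, 0.8]
width: -0.0
```

```bash
python3 go.py -87 27 24 58; python3 - <<'E'
from h import *
im,d=eyes.get_image("wrist"); cv2.imwrite("pics/w9.png",im)
E
```

```text
t 11.375 tcp [ 557.4 -237.7  127.4] target [ 560.6 -237.    58. ] shift [69.5 -2.  -0.3] roll cw -2.5 F [ 0.3 -0.2  0.8] q7 1.96
now: psi -89.5 rad 26.615758027854973 nrm 22.005870589731924
```

View pics/w9.png

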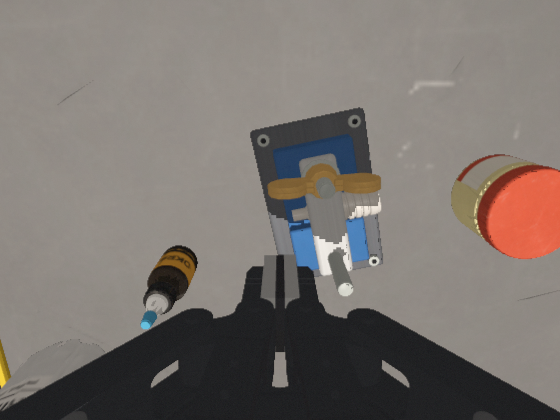

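The left wing is at (275–310, 190) and the finger at col 280. The pin at (340,285) is clear of the finger. I descend.

Call:
apply_moves --targets '[[[30,-1,0],0,0],[[25,0,0],0,0],[[12,0,0],0,0],[[5,0,0],0,0]]'

```text
clock: 11.92
eef_pos: [560.4, -237.5, 55.3]
tool_rot: [-1.029, 1.548, 0.541]
force: [-0.5, 0.4, 0.7]
width: -0.1
```

```bash
python3 go.py -87 27 16 57; python3 - <<'E'
from h import *
im,d=eyes.get_image("wrist"); cv2.imwrite("pics/w10.png",im)
E
```

```text
t 11.925 tcp [ 560.4 -237.5   55.3] target [ 552.6 -237.4   57. ] shift [-1.8  7.7  0. ] roll cw -3.1 F [-0.5  0.4  0.7] q7 1.96
now: psi 269.9 rad 26.10791989698429 nrm 25.19706436090279
```

View pics/w10.png

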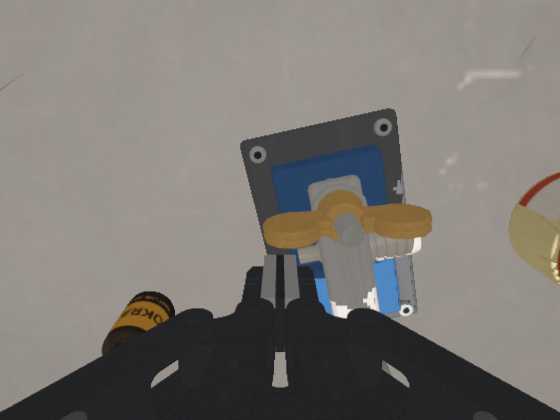

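The tip is at z≈55, about 10 mm short of the wing face. I approach and start stroke 2.

Call:
apply_moves --targets '[[[0,4,-0.5],0,0],[[0,4,0],0,0],[[0,3,-0.5],2,0],[[0,3.3,-1],6,0],[[0,3.3,-1],6,0]]'

```text
clock: 12.6
eef_pos: [545.1, -241.1, 57.6]
tool_rot: [-0.995, 1.541, 0.319]
force: [1.3, -0.6, -1.4]
width: -0.2
```

```bash
python3 go.py -104 27 14.5 56; python3 - <<'E'
from h import *
im,d=eyes.get_image("wrist"); cv2.imwrite("pics/w11.png",im)
E
```

```text
t 12.6 tcp [ 545.1 -241.1   57.6] target [ 542.7 -241.    56. ] shift [ 1.5  2.3 -0.5] roll cw -0.8 F [ 1.3 -0.6 -1.4] q7 1.8
now: psi 255.2 rad 26.337331859424253 nrm 17.133241038334965
```

View pics/w11.png

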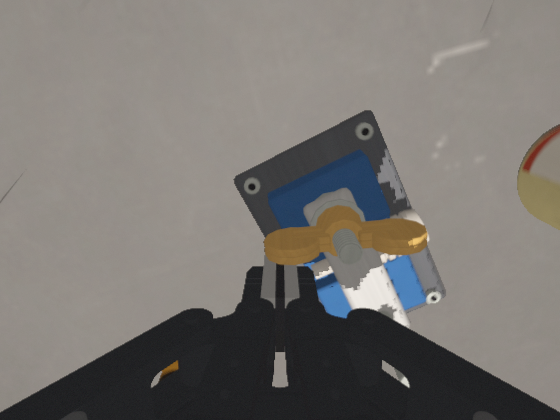

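The tip is in contact and the wing is turning, lagging slightly. I continue.

Call:
apply_moves --targets '[[[0.5,4,-1],4,0],[[0.5,4,-1],5,0],[[0,3.6,-1],6,0],[[0,3.5,-1],6,0]]'

```text
clock: 13.15
eef_pos: [531.9, -241.7, 58.1]
tool_rot: [-0.796, 1.535, 0.138]
force: [1.4, -1.1, -1.7]
width: -0.3
```

```bash
python3 go.py -126 27 14.5 56
```

```text
t 13.15 tcp [ 531.9 -241.7   58.1] target [ 531.1 -241.7   56. ] shift [ 2.1  0.7 -0.5] roll cw -0.5 F [ 1.4 -1.1 -1.7] q7 1.56
now: psi 233.5 rad 26.36709941961927 nrm 15.411988835938937
```

Call:
apply_moves --targets '[[[1,3.6,-1.2],6,0],[[1,3.6,-1.2],6,0],[[1,3.6,-1.2],6,0],[[0.5,3.6,-1.2],6,0]]'

```text
clock: 13.65
eef_pos: [520.8, -239.0, 56.9]
tool_rot: [-0.546, 1.528, -0.045]
force: [0.6, -1.4, -0.1]
width: 0.2
```

```bash
python3 go.py -150 27 14.5 56; python3 - <<'E'
from h import *
im,d=eyes.get_image("wrist"); cv2.imwrite("pics/w12.png",im)
E
```

```text
t 13.65 tcp [ 520.8 -239.    56.9] target [ 519.1 -237.4   56. ] shift [ 0.9  2.3 -0.7] roll cw -1.3 F [ 0.6 -1.4 -0.1] q7 1.28
now: psi 208.7 rad 25.94874525700635 nrm 17.37461491657288
```

View pics/w12.png

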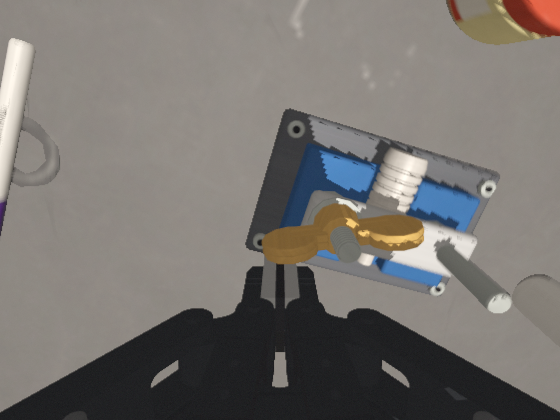

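The wing is lagging by about 6°, at ψ≈−145°. About 40° remain.

Call:
apply_moves --targets '[[[0.5,4.2,-1.2],3,0],[[0.5,4.2,-1.2],4,0],[[0,3.6,-1.2],5,0],[[0,3.4,-1.2],6,0]]'

```text
clock: 14.2
eef_pos: [511.4, -229.9, 57.0]
tool_rot: [-0.329, 1.523, -0.149]
force: [-0.1, -2.4, -1.0]
width: -0.1
```

```bash
python3 go.py -168 27 14.5 56; python3 - <<'E'
from h import *
im,d=eyes.get_image("wrist"); cv2.imwrite("pics/w13.png",im)
E
```

```text
t 14.2 tcp [ 511.4 -229.9   57. ] target [ 511.8 -231.1   56. ] shift [ 1.  -1.3  0.2] roll cw -1.7 F [-0.1 -2.4 -1. ] q7 1.07
now: psi 190.3 rad 26.77271283430265 nrm 13.98986629462086
```

View pics/w13.png

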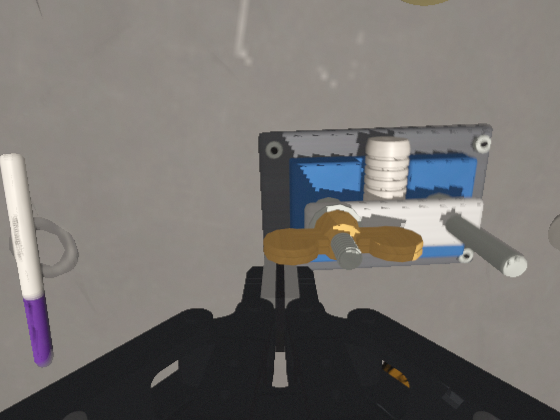

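Aligned at ψ≈−170°, with about 16° left. I use small steps now and watch the force.

Call:
apply_moves --targets '[[[0.3,2.4,-0.7],4,0],[[0.3,2.4,-0.7],4,0]]'

```text
clock: 14.5
eef_pos: [508.9, -226.3, 56.7]
tool_rot: [-0.218, 1.523, -0.18]
force: [0.4, -1.6, 0.2]
width: 0.1
```

```bash
python3 go.py -178 27 14.5 56
```

```text
t 14.5 tcp [ 508.9 -226.3   56.7] target [ 508.7 -226.7   56. ] shift [ 0.7 -0.4 -0.2] roll cw 0.2 F [ 0.4 -1.6  0.2] q7 0.98
now: psi 182.2 rad 26.858677391987 nrm 13.98560098201275
```

Call:
apply_moves --targets '[[[0.3,2,-0.5],2,0],[[0.3,2,-0.5],2,0]]'

```text
clock: 14.75
eef_pos: [507.7, -223.5, 56.5]
tool_rot: [-0.178, 1.522, -0.209]
force: [-1.2, -1.7, 1.2]
width: -0.2
```

```bash
python3 go.py -182 27 14.5 56
```

```text
t 14.75 tcp [ 507.7 -223.5   56.5] target [ 507.7 -224.8   56. ] shift [ 0.5 -1.4  0. ] roll cw 0.2 F [-1.2 -1.7  1.2] q7 0.93
now: psi 178.2 rad 27.091183237110716 nrm 13.008422081723614
```

Call:
apply_moves --targets '[[[0,1.5,-0.5],2.5,0],[[0,1.2,-0.3],2,0]]'

```text
clock: 15.0
eef_pos: [506.8, -221.8, 56.6]
tool_rot: [-0.129, 1.521, -0.242]
force: [-1.1, -4.4, -1.6]
width: 0.2
```

```bash
python3 go.py -186 27 14.5 56; python3 - <<'E'
from h import *
im,d=eyes.get_image("wrist"); cv2.imwrite("pics/w14.png",im)
E
```

```text
t 15.0 tcp [ 506.8 -221.8   56.6] target [ 506.8 -222.9   56. ] shift [ 0.6 -1.1  0.1] roll cw -0.5 F [-1.1 -4.4 -1.6] q7 0.87
now: psi 173.5 rad 26.992448161264 nrm 13.670662086751628
```

View pics/w14.png

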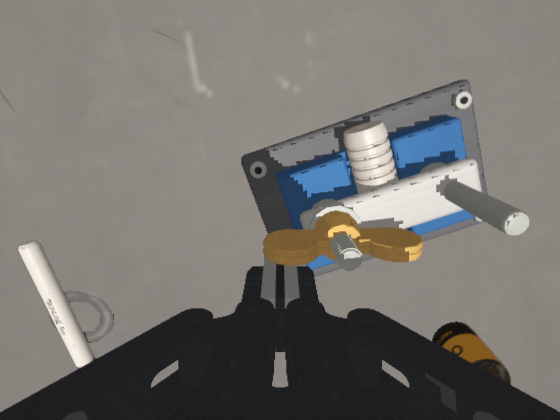

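Force rose to 4.4 N at the expected stop angle. I give a small extra nudge to confirm.

Call:
apply_moves --targets '[[[0,1.5,0],0,0],[[0,1.5,0],0,0]]'

```text
clock: 15.3
eef_pos: [506.8, -221.7, 56.6]
tool_rot: [-0.218, 1.519, -0.334]
force: [-1.1, -6.4, -1.5]
width: -0.3
```

```bash
python3 go.py -186 27 14.5 56
```

```text
t 15.3 tcp [ 506.8 -221.7   56.6] target [ 506.8 -222.9   56. ] shift [ 0.6 -1.2  0.1] roll cw -0.7 F [-1.1 -6.4 -1.5] q7 0.87
now: psi 173.3 rad 26.983058364750235 nrm 13.643056300480941
```

The nut has stopped dead: 3 mm commanded gave 0.1 mm of motion at 6.4 N. I back off, lift and check.

Call:
apply_moves --targets '[[[0,-7,0],0,0],[[0,-8,0],0,0],[[0,-6,0],0,0],[[-30,0,0],0,0],[[-40,0,0],0,0],[[-40,0,0],0,0],[[-30,0,0],0,0],[[0,0,0],0,0]]'

```text
clock: 16.3
eef_pos: [497.3, -238.2, 199.6]
tool_rot: [-0.027, 1.525, -0.141]
force: [-0.4, 0.1, -0.7]
width: 0.2
```

```bash
python3 go.py -186 27 14.5 56; python3 - <<'E'
from h import *
for n,k in (("wrist","w15"),("top","t15"),("scene","s15")):
    cp=eyes.camera_params(n); im,d=eyes.get_image(n); cv2.imwrite(f"pics/{k}.png",im); np.savez(f"pics/{k}.npz",d=d,**cp)
E
```

```text
t 16.3 tcp [ 497.3 -238.2  199.6] target [ 506.8 -222.9   56. ] shift [143.8  16.5   1.2] roll cw -0.5 F [-0.4  0.1 -0.7] q7 0.75
now: psi 173.5 rad 34.63199497500392 nrm 31.056181124014525
```

View pics/w15.png

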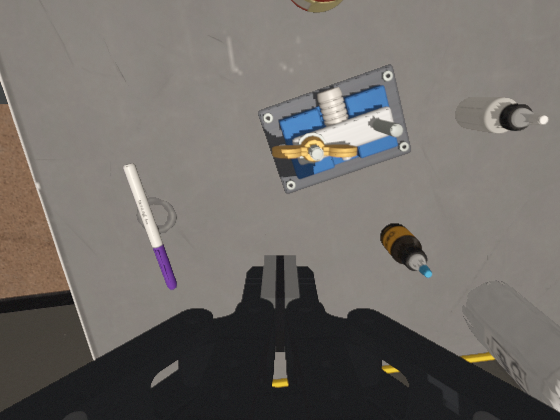

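Call:
apply_moves --targets '[[[0,-40,0],0,0],[[0,-40,0],0,0],[[0,0,0],0,0]]'

```text
clock: 16.82
eef_pos: [485.1, -315.8, 191.8]
tool_rot: [0.14, 1.538, 0.029]
force: [-0.5, -0.3, 0.2]
width: -0.3
```

```bash
python3 - <<'E'
from h import *
print(status.read_state()["eef_pos"],status.read_state()["force"])
for n,k in (("wrist","w16"),("top","t16"),("scene","s16")):
    cp=eyes.camera_params(n); im,d=eyes.get_image(n); cv2.imwrite(f"pics/{k}.png",im); np.savez(f"pics/{k}.npz",d=d,**cp)
s=cv2.imread("pics/s16.png")
cv2.imwrite("pics/s16c.png",cv2.resize(s[160:360,220:440],None,fx=3,fy=3,interpolation=2)[:600,:800])
E
```

```text
[ 485.10174206 -315.8416374   191.77257889] [-0.47110996 -0.28588746  0.19092244]
```

View pics/w16.png

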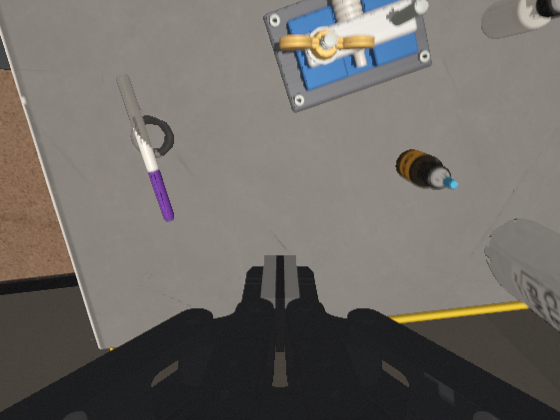

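View pics/s16c.png

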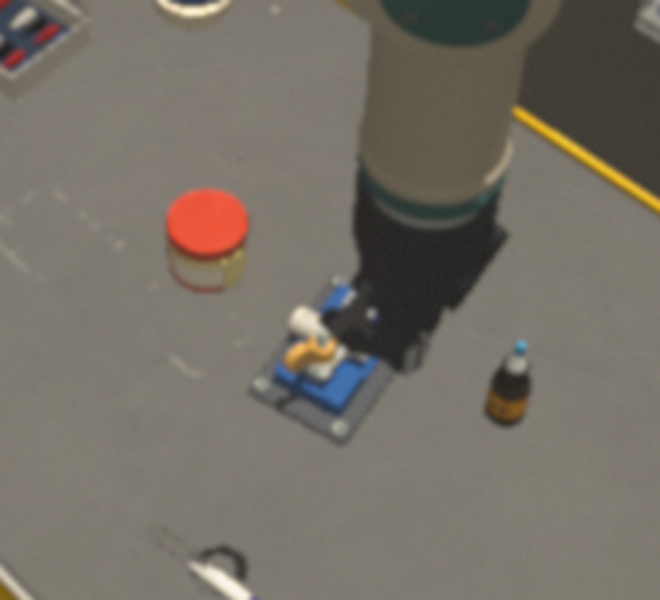

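The bottles, pen, jar and grip look in place, and the nut is at (327,42) in w16. I check the bar height and wing angle by depth and by two views.

```bash
python3 - <<'E'
from meas import *
def pts(n,roi,white=False):
    im,d,cp=load(n); m=brass(im,roi)
    if white:
        hsv=cv2.cvtColor(im,cv2.COLOR_BGR2HSV); m2=cv2.inRange(hsv,(0,0,120),(180,50,255)); m=np.zeros_like(m2);x0,y0,x1,y1=roi;m[y0:y1,x0:x1]=m2[y0:y1,x0:x1]
    ys,xs=np.nonzero(m); out=[]
    for u,v in zip(xs,ys):
        if d[v,u]>0: c,dd=ray(cp,u,v); out.append(c+dd*d[v,u])
    return np.array(out)
for n,roi in (("w2",(190,100,350,250)),("w3",(270,110,430,255)),("w15",(260,120,370,180)),("w16",(265,20,390,70))):
    P=pts(n,roi); P=P[P[:,2]>40]; t=P[P[:,2]>np.percentile(P[:,2],95)-6]; q=t-t.mean(0); w,v=np.linalg.eigh(np.cov(q[:,:2].T)); a=v[:,1]
    print(n,len(P),"wing ang",np.degrees(np.arctan2(a[1],a[0])).round(1),"z top",np.percentile(P[:,2],95).round(1),t.mean(0).round(1))
# bar top via points along rod->pin line
y=np.radians(12.1)
for n in ("w2","w3","w15","w16"):
    im,d,cp=load(n); r=[]
    for z0 in (45,):
      for k in np.arange(36,48,1.):
        for o in (-6,-3,0,3,6):
          X=[535.2+k*np.cos(y)-o*np.sin(y),-211.3+k*np.sin(y)+o*np.cos(y),z0]; u,v=np.round(proj(cp,X)).astype(int)
          if 0<=u<560 and 0<=v<420 and d[v,u]>0 and im[v,u].min()>90:
            c,dd=ray(cp,u,v); r.append((c+dd*d[v,u])[2])
    print(n,"bar z",np.median(r) if r else None,len(r))
    # foot/table reference
    r=[]
    for X in ([470,-150,0],[480,-140,0],[500,-150,0]):
        u,v=np.round(proj(cp,X)).astype(int)
        if 0<=u<560 and 0<=v<420 and d[v,u]>0: c,dd=ray(cp,u,v); r.append((c+dd*d[v,u])[2].round(1))
    print("  table",r)
E
```

```text
w2 1081 wing ang -135.5 z top 76.0 [ 533.9 -211.1   74. ]
w3 963 wing ang -135.3 z top 76.1 [ 533.  -212.8   74.2]
w15 971 wing ang 174.3 z top 70.8 [ 533.8 -211.    68.9]
w16 1114 wing ang 174.0 z top 71.1 [ 533.1 -211.8   69. ]
w2 bar z 47.29636572784099 60
  table [np.float64(1.0), np.float64(1.0), np.float64(0.0)]
w3 bar z 47.22515340071445 60
  table [np.float64(0.9), np.float64(0.5), np.float64(0.1)]
w15 bar z 42.073393583164574 60
  table [np.float64(1.0), np.float64(1.1), np.float64(0.8)]
w16 bar z 42.05671302975327 60
  table []
```

The bar top is at 42.1 mm (42 expected) and the wing tops at 71 mm (71 expected). The wing line is at 174° (174° expected), and the hand is clear at z≈192. I hand the job in.

```bash
python3 -c "
from cell import ctrl
print(ctrl.finish_job())"
```

```text
the job is handed in; nothing more can be done
None
```

The clamp is closed: the wing nut is at its stop and the keeper bar sits fully down. I used two fingertip strokes with shut fingers, about 130° on one wing and about 100° on the other. I then backed off, lifted and took the hand away; the job was handed in at about 17 s of the 72 s allowed.

- **Nut at its stop:** the last nudge commanded 3 mm and moved 0.1 mm. Force readings during the strokes stayed near 2–3 N and reached about 6.5 N at the stop.
- **Bar down:** its top measures 42.1 mm (42 expected), down from 47.3 mm at the start. The wing tops are at 71 mm and the wing line is at 174°, both as expected.
- **Surroundings:** by eye, the grip is still in its channel and the bottles, jar and pen are where they stood. I did not measure them again. The cup and the dark grip were not in my last close views, but the hand did not work near them.
- **Disagreements:** the first two-view triangulation put the rod top at 67 mm instead of 74 mm, and the foot-plate bolts came out at 10–18 mm although the plate is only 8 mm thick. I took these as pixel-picking errors, because the plan positions agreed (58.2 mm from rod to pin, against 58 mm).

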